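# Seat the steel channel in the drill jig and lock the toggle clamp

### The job

Get the steel channel ready for drilling: without picking it up, push it along the jig plate until it lies hard against both the fence and the end stop, while the toggle clamp is still open. Then push the clamp's handle over and down, past its dead point, until it snaps into lock with the foot pressing on the channel, and move clear; leave the things lying around undisturbed.

Things in the scene. Friction and masses are not known exactly. Their poses are not given: they have to be found in the camera images.
- drill_jig: Drill jig: aluminium plate 12 mm thick, screwed to the bench, immovable. Origin on its underside below the fence's work face; x points away from the robot at yaw 0, y left, z up. Plate x -97 to 117, y -145 to 145 mm. The toggle clamp stands behind the fence at y = 0, x 14 to 98 mm, 56 mm wide, cheeks up to z = 93 mm. All 'jig frame' numbers below are in this frame.
- fence (a point): Middle of the top front edge of the fence: a steel bar along the jig's y, work face at jig x = 0 facing -x, 12 mm thick, y -100 to 135 mm, top at z = 34 mm. This point is at jig (0, 0, 34) mm.
- end_stop (a point): Top of the end stop's work face: a steel block at the jig's left end, work face at jig y = 115 mm facing -y, x -72 to 0 mm, top at z = 34 mm. This point is at jig (-36, 115, 34) mm.
- drill_bush (a point): Top of the drill bush, at jig (-30, 80, 66) mm. Its dark bracket overhangs the left end of the work's place: jig y 60 to 100, x -45 to 39 mm, underside at z = 48 mm (6 mm above the channel), top at z = 60 mm.
- channel: Workpiece: dark steel channel, 60 mm wide (its x), 220 mm long (its y), 30 mm high, about 0.8 kg, open side down, loose on the jig plate. Origin at the centre of its underside. It starts 13 to 25 mm short of the fence, 15 to 32 mm short of the end stop, turned up to 0.06 rad. It slides when pushed with about 3 to 8 N.
- seat (a point): Point on top of the jig plate at jig (-30, 5, 12) mm, axes as the jig's: the channel's origin is here when the channel is flush against both fence and end stop.
- clamp_handle (a joint): Handle angle on its link, rad. 0 = fully open (handle and arm up, the start); grows as the handle is pushed over and down. The sprung foot meets the channel at about 1.28 and pushes back, most near 1.6, up to the dead point at 1.89; beyond it the handle snaps to its stop at 2.08 (locked, handle level). Released short of 1.89 it springs back. Needs about 6 N at the grip.
- grip (a point): Middle of the handle's black rubber grip (83 mm long, 22 wide along jig y, 16 thick). It swings in the jig's x-z plane at y = 0, away from the robot and down. Jig (x, z) mm / grip slope up from +x in deg, at handle angle 0: (14, 172)/104; 0.3: (62, 186)/73; 0.6: (86, 179)/57; 0.9: (102, 166)/43; 1.2: (114, 150)/31; 1.55: (124, 129)/18; 1.89: (130, 107)/6; 2.08: (132, 94)/0.
- clamp_foot: Clamp's black rubber foot, 19 mm across, on a sprung spindle (16 N per mm) at the end of the clamp arm; origin at the centre of its face. Open, it is near the fence at jig x = -20, z = 87 mm, with the raised arm's end beside it up to z = 122 mm; locked, it presses on the channel's middle with about 40 N.
- hex_bolt: Bystander: hexagon bolt, 15 x 56 x 13 mm, lying loose on the jig plate behind the fence, right of the clamp.
- wing_nut: Bystander: wing nut, 16 x 38 x 18 mm, lying loose on the jig plate near the bolt.
- masking_tape: Bystander: roll of masking tape, 100 mm across, 25 mm high, loose on the bench to the left.
- pliers: Bystander: red-handled pliers, 52 x 175 x 10 mm, loose on the bench to the left.
- sanding_block: Bystander: dark sanding block, 35 x 86 x 28 mm, loose on the bench to the right.
- screwdriver: Bystander: screwdriver, 29 x 218 x 27 mm, loose on the bench to the right.
- long_bolt: Bystander: hexagon bolt, 15 x 66 x 13 mm, loose on the bench behind the jig.
Not all that is in view belongs to the job. There is more than one size of the channel; the one meant has the size given above.

How it is judged:
On the way, in this order (a step that is already met when the one before it is completed fails the run):
1. the channel lies home against fence and end stop with the clamp still open (x of channel in the frame of seat between -0.003 and 0.004 m and y of channel in the frame of seat between -0.003 and 0.004 m and z of channel in the frame of seat below 0.004 m and angle between the x axis of channel and the x axis of drill_jig, either way round below 0.025 rad and value of joint clamp_handle below 1.2 rad), for 0.2 s.
2. the clamp is locked on the seated channel (x of channel in the frame of seat between -0.003 and 0.004 m and y of channel in the frame of seat between -0.003 and 0.004 m and z of channel in the frame of seat below 0.004 m and angle between the x axis of channel and the x axis of drill_jig, either way round below 0.025 rad and value of joint clamp_handle above 2 rad and contact force between clamp_foot and channel above 20 N), for 0.2 s.
At the end, for the whole second after the job is handed in: The channel lies at rest flat on the plate within 3 mm of both the fence and the end stop and square to the fence within 0.025 rad; the handle is past its dead point (joint above 2.0) and the foot presses on the channel with more than 20 N (all of step 2 and linear speed of channel below 0.01 m/s); the robot touches nothing.
It fails at once if the channel is lifted off the plate or tipped (z of channel in the frame of seat above 0.008 m or angle between channel's own z axis and vertical above 0.12 rad).
It fails at once if one of the things lying around is moved more than 25 mm (distance of any of hex_bolt, wing_nut, masking_tape, pliers, sanding_block, screwdriver, long_bolt from where it was at the start of the episode above 0.025 m).
It also fails if it takes over 72 s, if anything falls off the work surface, if the arm or the gripper's body presses on something with over 40 N, if the wrist force passes 120 N, or if a joint passes its speed limit or range.

### The arm

A 6-joint arm with a two-finger parallel gripper is mounted at the origin on the work surface; the furniture and walls round the work are solid. World frame = base frame: x ahead of the robot, y to its left, z up, the work surface at z = 0. Lengths are in m, angles in rad, forces in N, time in s.
With the tool pointing down it reaches from about 0.275 to 0.85 m from the base axis. Payload 5.2 kg.
Tool frame: the origin (TCP) lies on the centre line of the jaws, within the pads' length; the fingertips stand 8 mm ahead of it and the grasp point (between the pads) lies 11 mm behind it; z points along the fingers, y is the line along which they close (so a half turn about z gives the same grasp; the last joint's range is limited). The gripper opens to 85 mm and grips with 20 to 120 N. Pads are 22 mm wide; open, the fingers measure 114 mm over their backs; the gripper's body (76 mm by 85 mm) begins 54 mm behind the grasp point. The pads swing forward as they close: fully open they stand 13 mm farther back than shut.
Start: joints at [0.985, 0.259, 1.535, -0, 1.348, -0.203], TCP at [0.205, 0.51, 0.239] pointing down, gripper open.
Joint ranges: [-3.14, 3.14], [-0.91, 2.08], [0.19, 2.58], [-1.22, 4.36], [0.22, 2.71], [-3.12, 3.12]. Speed limits (rad/s): [2.57, 2.57, 3.14, 3.14, 3.14, 3.14].

### API

Orientations are given as a rotation vector (axis times angle).
In Python, from workcell import r gives the robot as it stands.
- The arm moves only by the tool apply_moves, never from a script. Its arguments are lists of equal length, an entry for each row: "offset": the shift along the tool's x, y, z each as a share of 0.4 m, from -1 to 1, a list of three; "delta_rot": the turn, a rotation vector about the tool's x, y, z each as a share of 1.5 rad, from -1 to 1, a list of three. In form: {"offset": [[x, y, z], ...], "delta_rot": [[wx, wy, wz], ...]}. A call has 1 to 10 rows; each row is the pose to reach, as a shift and turn from the pose commanded when the call began, along the tool's axes at that moment; what a row does not reach only later rows make up. A row lasts 1/8 s, in which the tool goes at most 62.5 mm and 10.7 degrees, less where a joint would pass 70% of its speed; a pose out of reach is approached as far as the arm can. A call with a number of a shift or a turn outside -1 to 1 is refused whole. A call with a gripper value outside its range is refused whole. "claw" is the gripper command: -1 is fully open, 1 is shut, values between are in proportion, set as the call begins (left out, the last holds). The fingers move at their own pace and stop on an object; the grip force is fixed at half the most. Time passes only in rows, so rows that repeat a pose let the fingers close. It gives the time, the measured TCP pose, the force, the opening and the grip force at its end, in the units of the state.
- r.sense(): the state, without advancing time (a new reading comes with each control period).
- r.grab_frame(name): name is "scene" or "top" or "wrist"; returns (picture, depth): 400x640x3 uint8, red, green, blue; 400x640 float32, m along the optical axis (not along the pixel's ray), 0 where there is no reading.
- r.camera_model(name): a dict with "fx", "fy", "cx", "cy" (pixels), "rvec" (rotation vector, rad) and "tvec" (3), from world to camera coordinates, as OpenCV has them. Camera axes: x right, y down, z forward; pixel columns grow to the right and rows downward; lengths in m; the calibration is good to about 2 mm. A picture is of the moment at which its call begins: read the wrist's pose just before it. camera_model takes no time and is no camera call; for the wrist camera it gives the pose at the moment of the call.
- r.job_done(): hands the job in; it is judged then, once.
The state is a dict: "clock": time; "qpos": joint angles; "joint_velocities": joint speeds; "tau": joint torques, N m; "tcp_pos": TCP position; "tool_rot": TCP orientation; "contact_force": force on the tool from outside, world axes, zero at the start; "moment": the same for the moment, N m; "grip_width": opening from 0.0 (shut) to 1.0 (fully open); "grip_force": force on a finger pad.
Only numpy, scipy, OpenCV 4.12 (cv2) and the standard library are available. Lean on these libraries where they do the work, as an engineer would, in place of code of your own. Each camera call takes 0.05 s, during which the arm holds its last target. There are 200 camera calls.

## Working session

There is one attempt and no reset: what is moved stays moved. The work goes in short steps, Python scripts to look and compute and a tool call to move; the robot and the scene stay as the last step left them, time stands still between calls to the robot, and variables do not carry over. Pictures are saved under pics/ and viewed, at most 10 in all, crops included, and the job is handed in when it is done.

Besides the shell and the picture viewer there is one more tool, called after "Emit:" by a JSON object that holds its "fn" and its "kwargs", one argument or row to a line. apply_moves: Moves the arm, as the interface text tells. Its arguments: {"type":"object","properties":{"offset":{"type":"array"},"delta_rot":{"type":"array"},"claw":{"type":"number"}},"required":["offset","delta_rot"]}

```bash
mkdir -p pics; ls; cat > h.py <<'E'
import numpy as np, cv2
from workcell import r
from scipy.spatial.transform import Rotation as R
def cloud(name):
    m=r.camera_model(name); im,d=r.grab_frame(name)
    v,u=np.mgrid[:400,:640]
    c=np.dstack([(u-m['cx'])/m['fx']*d,(v-m['cy'])/m['fy']*d,d])
    Rm=R.from_rotvec(np.array(m['rvec']).ravel()).as_matrix()
    P=(c-np.array(m['tvec']).ravel())@Rm
    P[d==0]=np.nan
    return im,P
E
python3 - <<'E'
from h import *
for n in("top","scene"):
    im,P=cloud(n); np.savez(n+'0.npz',im=im,P=P); cv2.imwrite(f'pics/{n}0.png',im[:,:,::-1])
    m=r.camera_model(n); print(n,m)
s=r.sense(); print(s['tcp_pos'],s['tool_rot'],s['clock'])
E
```

```text
pics
top {'fx': 430.586057908198, 'fy': 430.586057908198, 'cx': 316.2313623574476, 'cy': 205.98056122946016, 'rvec': array([ 2.13149284, -2.1468052 ,  0.18607897]), 'tvec': array([-0.00142322,  0.57237648,  1.2174959 ])}
scene {'fx': 431.43036904631657, 'fy': 431.43036904631657, 'cx': 320.86191237832037, 'cy': 202.9264659649243, 'rvec': array([ 1.90990367, -1.04371428,  0.61141765]), 'tvec': array([-0.29892835,  0.33427208,  0.87217011])}
[0.20515214 0.50979966 0.23855556] [-5.97506545e-01 -3.08363171e+00  2.43348888e-03] 0.1
```

View pics/top0.png

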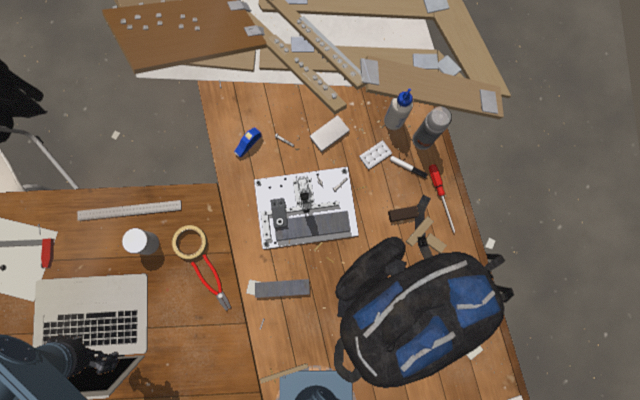

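View pics/scene0.png

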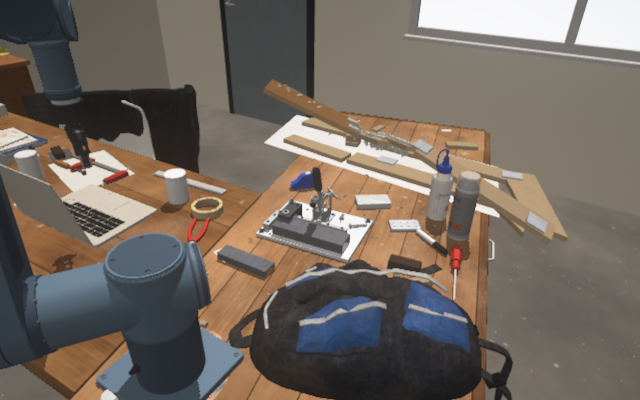

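The top view shows two candidate dark channels: one on the jig plate at about (310,227), and one loose on the bench at (282,289). The one on the plate fits the description. I'll confirm by its size and an enlarged crop.

```bash
python3 - <<'E'
from h import *
z=np.load('top0.npz'); im,P=z['im'],z['P']
c=im[155:305,235:375]; cv2.imwrite('pics/crop0.png',cv2.resize(c,None,fx=4,fy=4,interpolation=cv2.INTER_CUBIC)[:,:,::-1])
sub=np.zeros(im.shape[:2],bool); sub[160:255,245:365]=1
def rect(m):
    q=P[m][:,:2].astype(np.float32)*1000
    (c,s,a)=cv2.minAreaRect(q); return np.round(c,1),np.round(s,1),round(a,2)
Z=P[:,:,2]
pl=sub&(im.min(2)>150)&(abs(Z-.012)<.008)
n,l,st,_=cv2.connectedComponentsWithStats(pl.astype(np.uint8)); k=1+np.argmax(st[1:,4])
print('plate',rect(l==k),np.median(Z[l==k]))
for nm,w in(('onjig',(slice(205,250),slice(262,360))),('bench',(slice(275,302),slice(245,315)))):
    s=np.zeros_like(sub); s[w]=1
    h=.042 if nm=='onjig' else .03
    m=s&(abs(Z-h)<.006)&(im.max(2)<130)
    n,l,st,_=cv2.connectedComponentsWithStats(m.astype(np.uint8)); k=1+np.argmax(st[1:,4])
    print(nm,rect(l==k),np.median(Z[l==k]),st[k], np.nanmedian(Z[s]))
# backpack heights
for nm,w in(('bag',(slice(240,385),slice(340,510))),('bag near',(slice(235,300),slice(330,420))),('bottles',(slice(85,150),slice(380,455)))):
    q=P[w].reshape(-1,3); q=q[q[:,2]>.05]; print(nm,q.min(0),q.max(0))
E
```

```text
plate (array([577.3,  27.5]), array([213.6, 290.7]), 7.74) 0.012020276874688715
onjig (array([517.6,   8.3]), array([ 59.2, 215.9]), 7.0) 0.041856510468913345 [ 275  211   75   29 1327] 0.019165289475915743
bench (array([329.7, 119.7]), array([11.7, 10.4]), 75.15) 0.025456155466098165 [272 288   5   5   7] 0.003470525021707321
bag [ 0.07619422 -0.52623383  0.05000388] [ 0.46209947 -0.07166045  0.18656166]
bag near [ 0.30430101 -0.2975789   0.05003395] [ 0.46209947 -0.08196393  0.15326708]
bottles [ 0.75781846 -0.41906311  0.05004332] [ 0.9284802  -0.18185036  0.23637142]
```

View pics/crop0.png

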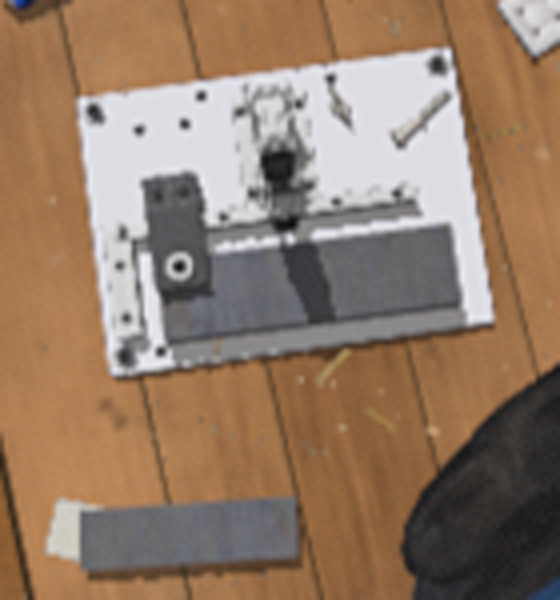

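The crop confirms it. The dark channel on the jig plate (crop ~(310,285)) measures about 59 x 216 mm with its top at z = 42 mm, matching the 220 x 60 channel. The bench one (crop ~(190,535)) is shorter and narrower. The jig origin is at world (567.4, 26.2) mm with yaw 7.74°. The channel sits about 22 mm short of the fence and 16 mm short of the stop.

```bash
cat >> h.py <<'E'
O=np.array([.5674,.0262,0]); YAW=np.radians(7.74); J=R.from_rotvec([0,0,YAW])
def jig(p): return J.inv().apply(np.array(p)-O)
def target(x,y,z,tilt): # mm in jig, tilt forward rad
    return O+J.apply(np.array([x,y,z])/1000), J*R.from_rotvec([0,-tilt,0])*R.from_matrix(np.diag([-1,1,-1.]))
def plan(wps):
    s=r.sense(); p0=np.array(s['tcp_pos']); R0=R.from_rotvec(s['tool_rot'])
    print('now jig',np.round(jig(p0)*1000,1),'F jig',np.round(J.inv().apply(s['contact_force']),1),'t',s['clock'],'grip',s['grip_width'],'q',np.round(s['qpos'],2))
    for w in wps:
        p,Q=target(*w)
        o=R0.inv().apply(p-p0)/.4; d=(R0.inv()*Q).as_rotvec()/1.5
        print(w,'off',np.round(o,3).tolist(),'rot',np.round(d,3).tolist())
E
python3 - <<'E'
from h import *
plan([(-125,0,230,0.3),(-125,0,150,.3)])
z=np.load('top0.npz')['P'].reshape(-1,3); b=z[(z[:,2]>.06)&(z[:,0]<.48)&(z[:,0]>.3)&(z[:,1]>-.2)]
print(b[:,1].max(), [ (y,b[b[:,1]>y][:,0].max() if (b[:,1]>y).any() else 0) for y in(-.1,-.12,-.15,-.18)])
E
```

```text
now jig [-293.8  528.   238.6] F jig [-0.2  0.1 -1.3] t 0.1 grip 0.997390200348988 q [ 0.99  0.26  1.54 -0.    1.35 -0.2 ]
(-125, 0, 230, 0.3) off [-1.02, -0.938, 0.023] rot [-0.053, -0.196, -0.342]
(-125, 0, 150, 0.3) off [-1.02, -0.938, 0.223] rot [-0.053, -0.196, -0.342]
0.5353723387699936 [(-0.1, np.float64(0.4799465626318992)), (-0.12, np.float64(0.4799465626318992)), (-0.15, np.float64(0.4799465626318992)), (-0.18, np.float64(0.4799465626318992))]
```

Emit:
{"fn": "apply_moves", "kwargs": {
  "offset": [
    [-1,-0.92,0.02],
    [-1,-0.92,0.02],
    [-1,-0.92,0.02],
    [-1,-0.92,0.02],
    [-1,-0.92,0.02],
    [-1,-0.92,0.02],
    [-1,-0.92,0.02],
    [-1,-0.92,0.02],
    [-1,-0.92,0.02],
    [-1,-0.92,0.02]
  ],
  "delta_rot": [
    [-0.053,-0.196,-0.342],
    [-0.053,-0.196,-0.342],
    [-0.053,-0.196,-0.342],
    [-0.053,-0.196,-0.342],
    [-0.053,-0.196,-0.342],
    [-0.053,-0.196,-0.342],
    [-0.053,-0.196,-0.342],
    [-0.053,-0.196,-0.342],
    [-0.053,-0.196,-0.342],
    [-0.053,-0.196,-0.342]
  ]
}}

```text
clock: 1.35
tcp_pos: [0.44, 0.0163, 0.2311]
tool_rot: [-0.182, 2.836, 0.03]
contact_force: [-0.7, 0.3, -1.5]
grip_width: 0.997
grip_force: 0.0
```

```bash
python3 - <<'E'
from h import *
plan([(-125,0,120,0.3),(-125,0,28,.3)])
E
```

```text
now jig [-127.6    7.4  231.1] F jig [-0.6  0.4 -1.5] t 1.35 grip 0.9970626246119976 q [-0.33 -0.12  2.01  0.16  0.99 -2.09]
(-125, 0, 120, 0.3) off [0.076, -0.019, 0.267] rot [-0.0, 0.001, -0.004]
(-125, 0, 28, 0.3) off [0.144, -0.019, 0.487] rot [-0.0, 0.001, -0.004]
```

Emit:
{"fn": "apply_moves", "kwargs": {
  "offset": [
    [0.076,-0.019,0.267],
    [0.076,-0.019,0.267],
    [0.144,-0.019,0.487],
    [0.144,-0.019,0.487],
    [0.144,-0.019,0.487],
    [0.144,-0.019,0.487]
  ],
  "delta_rot": [
    [0,0.001,-0.004],
    [0,0.001,-0.004],
    [0,0.001,-0.004],
    [0,0.001,-0.004],
    [0,0.001,-0.004],
    [0,0.001,-0.004]
  ]
}}

```text
clock: 2.1
tcp_pos: [0.4433, 0.0131, 0.0292]
tool_rot: [-0.2, 2.834, 0.03]
contact_force: [0.3, -0.2, -0.5]
grip_width: 1.002
grip_force: 0.0
```

```bash
python3 - <<'E'
from h import *
plan([(-125,0,28,.3),(-90,0,28,.3),(-78,0,28,.3)])
im,P=cloud('scene'); cv2.imwrite('pics/s1.png',cv2.resize(im[150:300,200:400],None,fx=4,fy=4)[:,:,::-1])
E
```

```text
now jig [-124.7    3.7   29.2] F jig [ 0.3 -0.3 -0.5] t 2.1 grip 1.0022029170648639 q [-0.33  0.24  2.29  0.38  0.38 -2.38]
(-125, 0, 28, 0.3) off [0.002, -0.009, 0.003] rot [0.001, 0.001, 0.004]
(-90, 0, 28, 0.3) off [-0.082, -0.01, 0.028] rot [0.001, 0.001, 0.004]
(-78, 0, 28, 0.3) off [-0.111, -0.01, 0.037] rot [0.001, 0.001, 0.004]
```

View pics/s1.png

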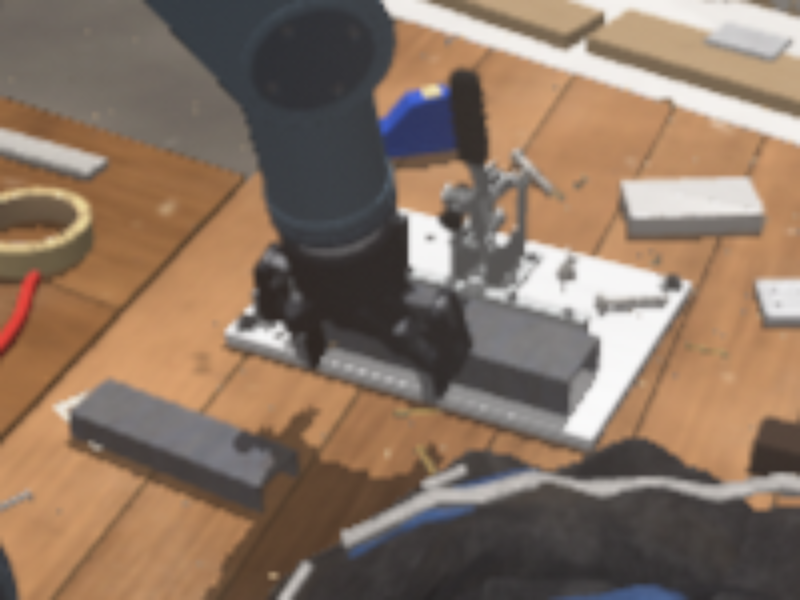

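The crop shows both fingertips just in front of the channel, at (315,355) and (430,390), with the clamp open. I'll push towards the fence slowly.

Emit:
{"fn": "apply_moves", "kwargs": {
  "offset": [
    [-0.03,-0.01,0.012],
    [-0.06,-0.01,0.022],
    [-0.08,-0.01,0.028],
    [-0.09,-0.01,0.031],
    [-0.1,-0.01,0.034],
    [-0.11,-0.01,0.037],
    [-0.11,-0.01,0.037]
  ],
  "delta_rot": [
    [0,0,0.004],
    [0,0,0.004],
    [0,0,0.004],
    [0,0,0.004],
    [0,0,0.004],
    [0,0,0.004],
    [0,0,0.004]
  ]
}}

```text
clock: 3.02
tcp_pos: [0.4883, 0.0157, 0.0265]
tool_rot: [-0.191, 2.838, 0.033]
contact_force: [-4.3, 1.0, 0.3]
grip_width: 0.999
grip_force: 1.5
```

```bash
python3 - <<'E'
from h import *
plan([(-74,0,28,.3),(-71,0,28,.3),(-68,0,28,.3),(-66,0,28,.3)])
E
```

```text
now jig [-79.8   0.3  26.5] F jig [-4.2  1.6  0.3] t 3.025 grip 0.998968287646491 q [-0.29  0.3   2.18  0.32  0.4  -2.27]
(-74, 0, 28, 0.3) off [-0.015, -0.001, 0.001] rot [0.002, -0.002, -0.001]
(-71, 0, 28, 0.3) off [-0.022, -0.001, 0.003] rot [0.002, -0.002, -0.001]
(-68, 0, 28, 0.3) off [-0.029, -0.001, 0.005] rot [0.002, -0.002, -0.001]
(-66, 0, 28, 0.3) off [-0.034, -0.001, 0.007] rot [0.002, -0.002, -0.001]
```

Emit:
{"fn": "apply_moves", "kwargs": {
  "offset": [
    [-0.01,0,0.001],
    [-0.015,0,0.001],
    [-0.02,0,0.003],
    [-0.02,0,0.003]
  ],
  "delta_rot": [
    [0,0,0],
    [0,0,0],
    [0,0,0],
    [0,0,0]
  ]
}}

```text
clock: 3.52
tcp_pos: [0.4975, 0.0162, 0.0283]
tool_rot: [-0.191, 2.836, 0.031]
contact_force: [-1.7, 1.2, -1.8]
grip_width: 0.998
grip_force: 1.0
```

Emit:
{"fn": "apply_moves", "kwargs": {
  "offset": [
    [-0.008,0,0.002],
    [-0.008,0,0.002],
    [-0.008,0,0.002]
  ],
  "delta_rot": [
    [0,0,0],
    [0,0,0],
    [0,0,0]
  ]
}}

```text
clock: 3.9
tcp_pos: [0.4988, 0.0166, 0.028]
tool_rot: [-0.191, 2.839, 0.032]
contact_force: [-10.4, -3.9, 4.0]
grip_width: 1.001
grip_force: 5.5
```

```bash
python3 - <<'E'
from h import *
plan([(-71,0,28,.3),(-68,0,28,.3),(-66,0,28,.3)])
E
```

```text
now jig [-69.3  -0.2  28. ] F jig [-10.8  -2.5   4. ] t 3.9 grip 1.0011702213220959 q [-0.28  0.31  2.16  0.3   0.42 -2.24]
(-71, 0, 28, 0.3) off [0.004, 0.001, -0.001] rot [0.001, -0.002, -0.001]
(-68, 0, 28, 0.3) off [-0.003, 0.001, 0.001] rot [0.001, -0.002, -0.001]
(-66, 0, 28, 0.3) off [-0.008, 0.001, 0.002] rot [0.001, -0.002, -0.001]
```

Contact with the fence: 11 N at TCP x = -69. I'll back off, rise, shut the gripper and go round to the right end.

```bash
python3 - <<'E'
from h import *
plan([(-110,0,28,.3),(-110,0,150,.3),(-110,0,210,.3),(-30,-155,210,0)])
E
```

```text
now jig [-69.3  -0.2  28. ] F jig [-10.8  -2.5   4. ] t 3.9 grip 1.0011702213220959 q [-0.28  0.31  2.16  0.3   0.42 -2.24]
(-110, 0, 28, 0.3) off [0.097, 0.001, -0.03] rot [0.001, -0.002, -0.001]
(-110, 0, 150, 0.3) off [0.008, 0.001, -0.321] rot [0.001, -0.002, -0.001]
(-110, 0, 210, 0.3) off [-0.036, 0.002, -0.465] rot [0.001, -0.002, -0.001]
(-30, -155, 210, 0) off [-0.227, -0.386, -0.407] rot [0.001, 0.198, -0.0]
```

Emit:
{"fn": "apply_moves", "kwargs": {
  "offset": [
    [0.097,0,-0.03],
    [0.06,0,-0.15],
    [0.008,0,-0.321],
    [-0.036,0,-0.465],
    [-0.227,-0.386,-0.407],
    [-0.227,-0.386,-0.407],
    [-0.227,-0.386,-0.407],
    [-0.227,-0.386,-0.407],
    [-0.227,-0.386,-0.407]
  ],
  "delta_rot": [
    [0,0,0],
    [0,0,0],
    [0,0,0],
    [0,0,0],
    [0,0.198,0],
    [0,0.198,0],
    [0,0.198,0],
    [0,0.198,0],
    [0,0.198,0]
  ]
}}

```text
clock: 5.03
tcp_pos: [0.5596, -0.1313, 0.2104]
tool_rot: [-0.21, 3.132, 0.003]
contact_force: [0.2, 1.3, 0.6]
grip_width: 0.998
grip_force: 0.0
```

Emit:
{"fn": "apply_moves", "kwargs": {
  "offset": [
    [0,0,0],
    [0,0,0]
  ],
  "delta_rot": [
    [0,0,0],
    [0,0,0]
  ],
  "claw": 1
}}

```text
clock: 5.28
tcp_pos: [0.5592, -0.1305, 0.211]
tool_rot: [-0.212, 3.131, 0.003]
contact_force: [0.3, 0.8, 0.3]
grip_width: 0.605
grip_force: 0.0
```

```bash
python3 - <<'E'
from h import *
plan([(-30,-158,100,0),(-30,-158,29,0)])
im,P=cloud('top'); cv2.imwrite('pics/t1.png',cv2.resize(im[160:270,245:385],None,fx=4,fy=4)[:,:,::-1])
E
```

```text
now jig [ -29.3 -154.2  211. ] F jig [0.4 0.7 0.3] t 5.275 grip 0.6045130891554056 q [-0.43  0.32  1.52  0.    1.3  -2.13]
(-30, -158, 100, 0) off [0.003, -0.01, 0.277] rot [0.001, 0.002, 0.0]
(-30, -158, 29, 0) off [0.003, -0.01, 0.455] rot [0.001, 0.002, 0.0]
```

View pics/t1.png

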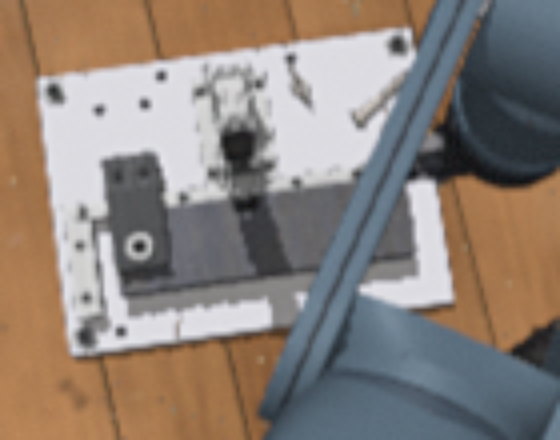

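The crop shows the channel's upper edge flush along the fence (170,205)-(400,180), with a gap left to the end stop at (100,270). Descending at the right end.

Emit:
{"fn": "apply_moves", "kwargs": {
  "offset": [
    [0.003,-0.01,0.15],
    [0.003,-0.01,0.277],
    [0.003,-0.01,0.37],
    [0.003,-0.01,0.455],
    [0.003,-0.01,0.455],
    [0.003,-0.01,0.455],
    [0.003,-0.01,0.455]
  ],
  "delta_rot": [
    [0,0,0],
    [0,0,0],
    [0,0,0],
    [0,0,0],
    [0,0,0],
    [0,0,0],
    [0,0,0]
  ]
}}

```text
clock: 6.2
tcp_pos: [0.5606, -0.1357, 0.0305]
tool_rot: [-0.211, 3.129, 0.0]
contact_force: [0.0, -0.2, -0.5]
grip_width: 0.0
grip_force: 0.0
```

```bash
python3 - <<'E'
from h import *
plan([(-30,-140,29,0),(-30,-130,29,0),(-30,-125,29,0)])
E
```

```text
now jig [ -28.5 -159.5   30.5] F jig [ 0.  -0.2 -0.5] t 6.2 grip 3.71763408831095e-05 q [-0.43  0.52  1.71  0.    0.9  -2.14]
(-30, -140, 29, 0) off [0.004, 0.049, 0.004] rot [-0.0, 0.004, -0.0]
(-30, -130, 29, 0) off [0.004, 0.074, 0.004] rot [-0.0, 0.004, -0.0]
(-30, -125, 29, 0) off [0.004, 0.086, 0.004] rot [-0.0, 0.004, -0.0]
```

Emit:
{"fn": "apply_moves", "kwargs": {
  "offset": [
    [0.004,0.02,0.003],
    [0.004,0.04,0.003],
    [0.004,0.05,0.003],
    [0.004,0.06,0.003],
    [0.004,0.068,0.003],
    [0.004,0.076,0.003],
    [0.004,0.081,0.003],
    [0.004,0.086,0.003],
    [0.004,0.086,0.003]
  ],
  "delta_rot": [
    [0,0,0],
    [0,0,0],
    [0,0,0],
    [0,0,0],
    [0,0,0],
    [0,0,0],
    [0,0,0],
    [0,0,0],
    [0,0,0]
  ]
}}

```text
clock: 7.32
tcp_pos: [0.5532, -0.1013, 0.0274]
tool_rot: [-0.211, 3.132, 0.003]
contact_force: [-0.0, -3.5, 0.3]
grip_width: -0.0
grip_force: 1.8
```

```bash
python3 - <<'E'
from h import *
plan([(-30,-122,29,0),(-30,-120,29,0),(-30,-117,29,0)])
E
```

```text
now jig [ -31.3 -124.4   27.4] F jig [-0.5 -3.5  0.3] t 7.325 grip -4.319213692964027e-05 q [-0.38  0.5   1.75  0.    0.89 -2.09]
(-30, -122, 29, 0) off [-0.003, 0.006, -0.004] rot [0.001, 0.002, -0.0]
(-30, -120, 29, 0) off [-0.003, 0.011, -0.004] rot [0.001, 0.002, -0.0]
(-30, -117, 29, 0) off [-0.003, 0.019, -0.004] rot [0.001, 0.002, -0.0]
```

Emit:
{"fn": "apply_moves", "kwargs": {
  "offset": [
    [-0.003,0.006,-0.003],
    [-0.003,0.012,-0.003],
    [-0.003,0.012,-0.003]
  ],
  "delta_rot": [
    [0,0,0],
    [0,0,0],
    [0,0,0]
  ]
}}

```text
clock: 7.7
tcp_pos: [0.5533, -0.0959, 0.0284]
tool_rot: [-0.211, 3.133, 0.004]
contact_force: [-0.8, -2.8, -1.1]
grip_width: 0.001
grip_force: 1.2
```

Emit:
{"fn": "apply_moves", "kwargs": {
  "offset": [
    [0,0.008,0],
    [0,0.01,0],
    [0,0.01,0]
  ],
  "delta_rot": [
    [0,0,0],
    [0,0,0],
    [0,0,0]
  ]
}}

```text
clock: 8.07
tcp_pos: [0.5534, -0.0955, 0.0286]
tool_rot: [-0.212, 3.132, -0.004]
contact_force: [-1.9, -15.3, -3.9]
grip_width: -0.002
grip_force: 7.5
```

```bash
python3 - <<'E'
from h import *
plan([(-30,-116,29,0)])
E
```

```text
now jig [ -30.3 -118.7   28.6] F jig [ -4.  -14.9  -3.9] t 8.075 grip -0.0016990095799997668 q [-0.37  0.5   1.75 -0.    0.88 -2.07]
(-30, -116, 29, 0) off [-0.001, 0.007, -0.001] rot [-0.002, 0.002, 0.0]
```

The end stop is reached (15 N at the expected TCP y). I'll back off, rise clear and check.

Emit:
{"fn": "apply_moves", "kwargs": {
  "offset": [
    [0,-0.08,0],
    [0,-0.08,-0.1],
    [0,-0.1,-0.25],
    [-0.1,-0.2,-0.45],
    [0.1,-0.1,-0.45],
    [0.3,0.1,-0.45],
    [0.3,0.2,-0.45],
    [0.3,0.25,-0.45],
    [0.3,0.25,-0.45]
  ],
  "delta_rot": [
    [0,0,0],
    [0,0,0],
    [0,0,0],
    [0,0,0],
    [0,0,0],
    [0,0,0],
    [0,0,0],
    [0,-0.1,0],
    [0,-0.2,0]
  ]
}}

```text
clock: 9.2
tcp_pos: [0.4189, -0.0058, 0.2085]
tool_rot: [-0.196, 2.828, 0.035]
contact_force: [1.1, -0.7, -0.5]
grip_width: 0.002
grip_force: 0.0
```

```bash
python3 - <<'E'
from h import *
im,P=cloud('top'); Z=P[:,:,2]
Pj=jig(P.reshape(-1,3)).reshape(P.shape)*1000
m=(abs(Z-.042)<.006)&(im.max(2)<130)&(Pj[:,:,0]<20)&(Pj[:,:,0]>-110)&(abs(Pj[:,:,1])<140)
n,l,st,_=cv2.connectedComponentsWithStats(m.astype(np.uint8)); k=1+np.argmax(st[1:,4])
q=Pj[l==k]; print(cv2.minAreaRect(q[:,:2].astype(np.float32)),q.min(0),q.max(0),st[k])
a=[(y,round(q[abs(q[:,1]-y)<8][:,0].min(),1)) for y in range(-100,110,20) if (abs(q[:,1]-y)<8).any()]; print(a)
cv2.imwrite('pics/t2.png',cv2.resize(im[160:270,245:385],None,fx=4,fy=4)[:,:,::-1])
plan([(-120,-40,90,.3),(-120,-40,28,.3)])
E
```

```text
((-27.235809326171875, 5.0669708251953125), (66.69522094726562, 217.39088439941406), 0.43539315462112427) [ -60.28873179 -103.83186161   36.07077797] [  6.80753591 113.66748032  47.93145235] [ 268  202   76   32 1223]
[(-100, np.float64(-59.7)), (-80, np.float64(-59.9)), (-60, np.float64(-60.0)), (-40, np.float64(-59.9)), (-20, np.float64(-60.3)), (0, np.float64(-60.2)), (20, np.float64(-59.7)), (40, np.float64(-59.8)), (60, np.float64(-60.0)), (80, np.float64(-59.7)), (100, np.float64(-60.3))]
now jig [-154.1  -11.3  206.8] F jig [-0.8  3.9  0.4] t 9.25 grip -0.0029264291585960533 q [-0.43 -0.15  2.1   0.21  0.94 -2.24]
(-120, -40, 90, 0.3) off [0.008, -0.073, 0.304] rot [0.003, 0.006, 0.002]
(-120, -40, 28, 0.3) off [0.055, -0.074, 0.451] rot [0.003, 0.006, 0.002]
```

View pics/t2.png

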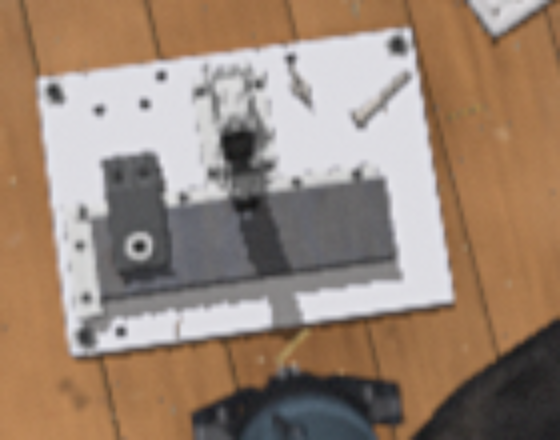

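The crop and fit show the channel home. Its front edge is at jig x = -60 ± 0.3 along the whole length, its ends are at y ≈ -104 and +114, the angle is ~0, and the clamp is still open. Next I'll plan the handle stroke.

```bash
cat >> h.py <<'E'
TAB=[(0,14,172,104),(.3,62,186,73),(.6,86,179,57),(.9,102,166,43),(1.2,114,150,31),(1.55,124,129,18),(1.89,130,107,6),(2.08,132,94,0)]
def tcp(a,tau,gap,s=6):
    x,z,th=[np.interp(a,[t[0] for t in TAB],[t[k] for t in TAB]) for k in(1,2,3)]; th=np.radians(th)
    n=np.array([-np.sin(th),np.cos(th)]); g=np.array([np.cos(th),np.sin(th)]); t=np.array([np.sin(tau),-np.cos(tau)])
    T=np.array([x,z])+(8+11*abs(np.sin(th-tau))+gap)*n+s*g-8*t
    return (round(T[0],1),0,round(T[1],1),tau)
E
python3 - <<'E'
from h import *
plan([(-110,0,210,.7),tcp(0,.7,40),tcp(0,.7,10)])
for a in [t[0] for t in TAB]: print(a,tcp(a,.7,0))
# check grip location, open
z=np.load('scene0.npz'); im,P=z['im'],z['P']; q=jig(P.reshape(-1,3)).reshape(P.shape)*1000
m=(im.max(2)<60)&(abs(q[:,:,1])<40)&(abs(q[:,:,0])<60)&(q[:,:,2]>135)
print(np.median(q[m],0),q[m].min(0),q[m].max(0),m.sum())
E
```

```text
now jig [-154.1  -11.3  206.8] F jig [-0.8  3.9  0.4] t 9.25 grip -0.0029264291585960533 q [-0.43 -0.15  2.1   0.21  0.94 -2.24]
(-110, 0, 210, 0.7) off [-0.107, 0.028, 0.026] rot [0.003, -0.26, 0.001]
(np.float64(-48.8), 0, np.float64(169.9), 0.7) off [-0.223, 0.027, 0.168] rot [0.003, -0.26, 0.001]
(np.float64(-19.7), 0, np.float64(177.2), 0.7) off [-0.298, 0.027, 0.173] rot [0.003, -0.26, 0.001]
0 (np.float64(-10.0), 0, np.float64(179.6), 0.7)
0.3 (np.float64(45.2), 0, np.float64(201.9), 0.7)
0.6 (np.float64(74.7), 0, np.float64(196.2), 0.7)
0.9 (np.float64(95.4), 0, np.float64(182.5), 0.7)
1.2 (np.float64(109.0), 0, np.float64(167.6), 0.7)
1.55 (np.float64(120.8), 0, np.float64(148.5), 0.7)
1.89 (np.float64(129.3), 0, np.float64(127.8), 0.7)
2.08 (np.float64(132.8), 0, np.float64(115.2), 0.7)
[  2.95851724  -4.47362038 172.07263084] [-10.59969948 -12.07429138 135.58765907] [ 15.22344109   7.99858894 208.03934255] 129
```

Grip found where expected. I'll approach it.

Emit:
{"fn": "apply_moves", "kwargs": {
  "offset": [
    [-0.107,0.028,0.026],
    [-0.107,0.028,0.026],
    [-0.107,0.028,0.026],
    [-0.15,0.028,0.1],
    [-0.22,0.028,0.168],
    [-0.22,0.028,0.168],
    [-0.22,0.028,0.168]
  ],
  "delta_rot": [
    [0.003,-0.1,0],
    [0.003,-0.2,0],
    [0.003,-0.26,0],
    [0.003,-0.26,0],
    [0.003,-0.26,0],
    [0.003,-0.26,0],
    [0.003,-0.26,0]
  ]
}}

```text
clock: 10.12
tcp_pos: [0.522, 0.016, 0.1704]
tool_rot: [-0.164, 2.445, 0.058]
contact_force: [0.7, 0.1, -0.2]
grip_width: -0.001
grip_force: 0.0
```

```bash
python3 - <<'E'
from h import *
plan([tcp(a,.7,-1) for a in(0,.15,.3,.45,.6,.75,.9)])
E
```

```text
now jig [-46.3  -4.  170.4] F jig [ 0.7 -0.  -0.2] t 10.125 grip -0.0006267307254977023 q [-0.42 -0.01  2.28  0.94  0.43 -2.91]
(np.float64(-9.0), 0, np.float64(179.9), 0.7) off [-0.087, 0.01, 0.041] rot [-0.001, -0.005, -0.0]
(np.float64(17.8), 0, np.float64(191.5), 0.7) off [-0.157, 0.01, 0.062] rot [-0.001, -0.005, -0.0]
(np.float64(46.2), 0, np.float64(201.6), 0.7) off [-0.228, 0.01, 0.087] rot [-0.001, -0.005, -0.0]
(np.float64(60.8), 0, np.float64(199.0), 0.7) off [-0.252, 0.01, 0.116] rot [-0.001, -0.005, -0.0]
(np.float64(75.6), 0, np.float64(195.7), 0.7) off [-0.275, 0.01, 0.146] rot [-0.001, -0.005, -0.0]
(np.float64(85.9), 0, np.float64(188.9), 0.7) off [-0.284, 0.01, 0.175] rot [-0.001, -0.005, -0.0]
(np.float64(96.1), 0, np.float64(181.7), 0.7) off [-0.292, 0.01, 0.205] rot [-0.001, -0.005, -0.0]
```

Emit:
{"fn": "apply_moves", "kwargs": {
  "offset": [
    [-0.05,0.01,0.025],
    [-0.087,0.01,0.041],
    [-0.12,0.01,0.051],
    [-0.157,0.01,0.062],
    [-0.19,0.01,0.075],
    [-0.228,0.01,0.087],
    [-0.228,0.01,0.087]
  ],
  "delta_rot": [
    [0,0,0],
    [0,0,0],
    [0,0,0],
    [0,0,0],
    [0,0,0],
    [0,0,0],
    [0,0,0]
  ]
}}

```text
clock: 11.0
tcp_pos: [0.6135, 0.0314, 0.2035]
tool_rot: [-0.164, 2.442, 0.055]
contact_force: [-0.8, 0.2, -0.3]
grip_width: 0.001
grip_force: 0.0
```

```bash
python3 - <<'E'
from h import *
plan([tcp(a,t,-2) for a,t in((.45,.65),(.6,.6),(.75,.55),(.9,.5),(1.05,.45),(1.2,.4))])
im,P=cloud('scene'); cv2.imwrite('pics/s2.png',cv2.resize(im[120:270,220:420],None,fx=4,fy=4)[:,:,::-1])
E
```

```text
now jig [ 46.3  -1.  203.5] F jig [-0.7  0.3 -0.3] t 11.0 grip 0.0005370350152098287 q [-0.28  0.1   2.05  0.67  0.42 -2.52]
(np.float64(61.6), 0, np.float64(199.0), 0.65) off [-0.022, 0.003, 0.033] rot [-0.003, 0.03, 0.0]
(np.float64(76.2), 0, np.float64(196.2), 0.6) off [-0.046, 0.003, 0.062] rot [-0.003, 0.063, -0.0]
(np.float64(86.4), 0, np.float64(190.0), 0.55) off [-0.055, 0.003, 0.09] rot [-0.003, 0.097, -0.0]
(np.float64(96.6), 0, np.float64(183.5), 0.5) off [-0.064, 0.003, 0.119] rot [-0.003, 0.13, -0.0]
(np.float64(104.4), 0, np.float64(175.3), 0.45) off [-0.066, 0.003, 0.147] rot [-0.003, 0.163, -0.0]
(np.float64(112.1), 0, np.float64(166.9), 0.4) off [-0.068, 0.003, 0.176] rot [-0.003, 0.197, -0.0]
```

View pics/s2.png

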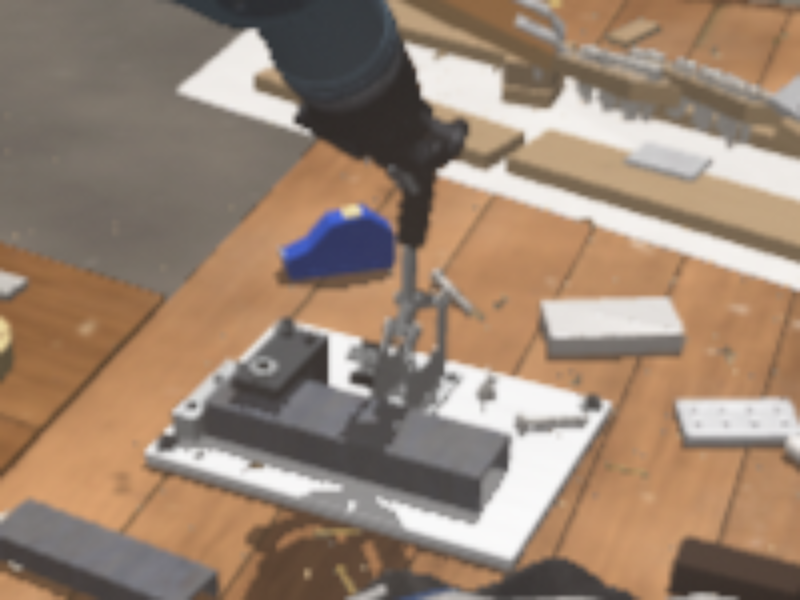

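The crop shows the closed fingers at (425,165) against the handle's grip at (412,215), which has swung away from the robot. The channel is unmoved. Continuing.

Emit:
{"fn": "apply_moves", "kwargs": {
  "offset": [
    [-0.022,0.003,0.033],
    [-0.046,0.003,0.062],
    [-0.055,0.003,0.09],
    [-0.064,0.003,0.119],
    [-0.066,0.003,0.147],
    [-0.068,0.003,0.176],
    [-0.068,0.003,0.176]
  ],
  "delta_rot": [
    [0,0.03,0],
    [0,0.063,0],
    [0,0.097,0],
    [0,0.13,0],
    [0,0.163,0],
    [0,0.197,0],
    [0,0.197,0]
  ]
}}

```text
clock: 11.92
tcp_pos: [0.6781, 0.0413, 0.1648]
tool_rot: [-0.183, 2.739, 0.034]
contact_force: [-0.7, 0.1, -0.2]
grip_width: -0.0
grip_force: 0.0
```

```bash
python3 - <<'E'
from h import *
plan([tcp(a,.35,-2) for a in(1.35,1.55,1.72,1.89,2.0,2.08)])
E
```

```text
now jig [111.7   0.  164.8] F jig [-0.7  0.2 -0.2] t 11.925 grip -0.00039541510558811446 q [-0.16  0.34  1.69  0.16  0.74 -1.96]
(np.float64(117.9), 0, np.float64(157.4), 0.35) off [-0.007, -0.0, 0.023] rot [-0.002, 0.031, -0.001]
(np.float64(125.0), 0, np.float64(144.5), 0.35) off [-0.011, 0.0, 0.06] rot [-0.002, 0.031, -0.001]
(np.float64(128.6), 0, np.float64(134.1), 0.35) off [-0.009, 0.0, 0.087] rot [-0.002, 0.031, -0.001]
(np.float64(132.3), 0, np.float64(123.8), 0.35) off [-0.008, 0.0, 0.115] rot [-0.002, 0.031, -0.001]
(np.float64(134.0), 0, np.float64(116.6), 0.35) off [-0.005, 0.0, 0.133] rot [-0.002, 0.031, -0.001]
(np.float64(135.3), 0, np.float64(111.3), 0.35) off [-0.003, 0.0, 0.146] rot [-0.002, 0.031, -0.001]
```

Emit:
{"fn": "apply_moves", "kwargs": {
  "offset": [
    [-0.007,0,0.023],
    [-0.009,0,0.042],
    [-0.011,0,0.06],
    [-0.01,0,0.075],
    [-0.009,0,0.087],
    [-0.009,0,0.087]
  ],
  "delta_rot": [
    [0,0.03,0],
    [0,0.03,0],
    [0,0.03,0],
    [0,0.03,0],
    [0,0.03,0],
    [0,0.03,0]
  ]
}}

```text
clock: 12.68
tcp_pos: [0.695, 0.0435, 0.134]
tool_rot: [-0.185, 2.784, 0.03]
contact_force: [-0.5, 0.4, 0.1]
grip_width: 0.001
grip_force: 0.3
```

```bash
python3 - <<'E'
from h import *
plan([tcp(a,.35,-3) for a in(1.8,1.89,2.0,2.08)])
E
```

```text
now jig [128.7  -0.  134. ] F jig [-0.4  0.5  0.1] t 12.675 grip 0.0005878338673531232 q [-0.14  0.42  1.64  0.14  0.75 -1.93]
(np.float64(130.5), 0, np.float64(128.3), 0.35) off [0.001, 0.0, 0.015] rot [-0.002, 0.002, -0.001]
(np.float64(132.4), 0, np.float64(122.8), 0.35) off [0.001, 0.0, 0.03] rot [-0.002, 0.002, -0.001]
(np.float64(134.0), 0, np.float64(115.6), 0.35) off [0.004, 0.0, 0.048] rot [-0.002, 0.002, -0.001]
(np.float64(135.3), 0, np.float64(110.3), 0.35) off [0.005, 0.0, 0.061] rot [-0.002, 0.002, -0.001]
```

Almost no force near where it should resist, so I'll look.

```bash
python3 - <<'E'
from h import *
im,P=cloud('scene'); cv2.imwrite('pics/s3.png',cv2.resize(im[120:250,250:400],None,fx=4.5,fy=4.5,interpolation=cv2.INTER_CUBIC)[:,:,::-1])
E
```

```text
(no output)
```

View pics/s3.png

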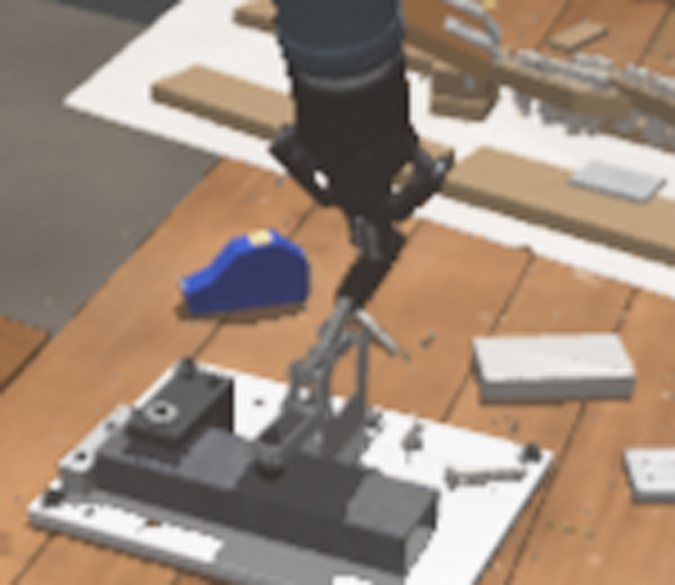

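The crop shows the fingers at (365,240) still on the grip at (370,275), with the foot at about the channel top (268,462). Continuing down.

Emit:
{"fn": "apply_moves", "kwargs": {
  "offset": [
    [0.001,0,0.015],
    [0.001,0,0.03],
    [0.003,0,0.04],
    [0.004,0,0.048],
    [0.004,0,0.048]
  ],
  "delta_rot": [
    [0,0,0],
    [0,0,0],
    [0,0,0],
    [0,0,0],
    [0,0,0]
  ]
}}

```text
clock: 13.35
tcp_pos: [0.6997, 0.0441, 0.1153]
tool_rot: [-0.185, 2.785, 0.03]
contact_force: [0.3, -0.4, -0.7]
grip_width: 0.001
grip_force: 0.0
```

```bash
python3 - <<'E'
from h import *
plan([tcp(a,.35,-3) for a in(2.0,2.08)]+[tcp(2.08,.35,-8)])
E
```

```text
now jig [ 1.335e+02 -1.000e-01  1.153e+02] F jig [ 0.2 -0.4 -0.7] t 13.35 grip 0.0014195771183821311 q [-0.14  0.45  1.64  0.14  0.72 -1.93]
(np.float64(134.0), 0, np.float64(115.6), 0.35) off [-0.001, 0.0, -0.0] rot [-0.002, 0.001, -0.001]
(np.float64(135.3), 0, np.float64(110.3), 0.35) off [0.0, 0.0, 0.013] rot [-0.002, 0.001, -0.001]
(np.float64(135.3), 0, np.float64(105.3), 0.35) off [0.004, 0.0, 0.025] rot [-0.002, 0.001, -0.001]
```

Emit:
{"fn": "apply_moves", "kwargs": {
  "offset": [
    [0,0,0.006],
    [0,0,0.013],
    [0,0,0.013]
  ],
  "delta_rot": [
    [0,0,0],
    [0,0,0],
    [0,0,0]
  ]
}}

```text
clock: 13.72
tcp_pos: [0.7018, 0.0443, 0.1114]
tool_rot: [-0.185, 2.783, 0.029]
contact_force: [-1.7, 0.0, 2.6]
grip_width: -0.004
grip_force: 1.5
```

```bash
python3 - <<'E'
from h import *
plan([(125,0,200,.35),(-60,0,230,.3),(-140,20,230,.3)])
im,P=cloud('scene'); cv2.imwrite('pics/s4.png',cv2.resize(im[120:250,250:400],None,fx=4.5,fy=4.5,interpolation=cv2.INTER_CUBIC)[:,:,::-1])
E
```

```text
now jig [135.6  -0.2 111.4] F jig [-1.7  0.2  2.6] t 13.725 grip -0.0036952764720025086 q [-0.14  0.45  1.64  0.14  0.71 -1.94]
(125, 0, 200, 0.35) off [-0.052, -0.0, -0.217] rot [-0.002, 0.002, -0.001]
(-60, 0, 230, 0.3) off [0.356, -0.002, -0.447] rot [-0.002, 0.035, -0.001]
(-140, 20, 230, 0.3) off [0.544, 0.048, -0.516] rot [-0.002, 0.035, -0.001]
```

View pics/s4.png

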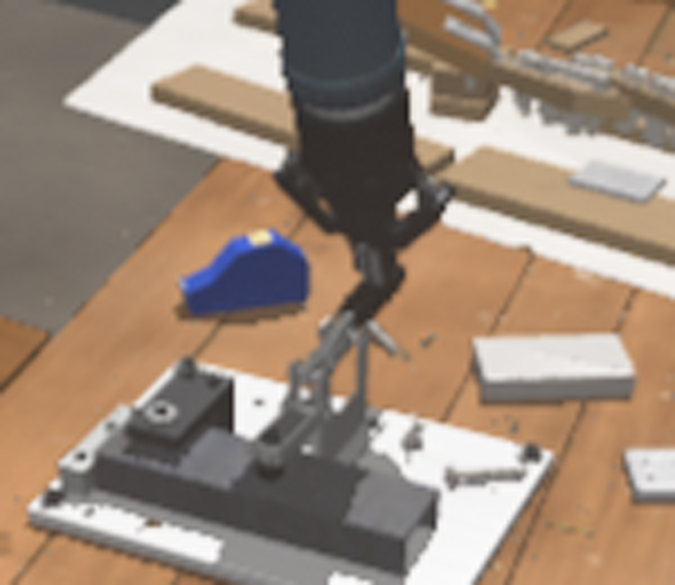

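The crop shows the grip at (372,300), lower and near level, with the foot on the channel. I'll press a little more to feel for the stop.

Emit:
{"fn": "apply_moves", "kwargs": {
  "offset": [
    [0,0,0.005],
    [0,0,0.01],
    [0,0,0.01]
  ],
  "delta_rot": [
    [0,0,0],
    [0,0,0],
    [0,0,0]
  ]
}}

```text
clock: 14.15
tcp_pos: [0.7032, 0.0444, 0.1094]
tool_rot: [-0.185, 2.782, 0.029]
contact_force: [-8.4, -0.8, 14.4]
grip_width: 0.002
grip_force: 6.9
```

It's stiff against the stop. Retreating, up first and then back over the jig.

Emit:
{"fn": "apply_moves", "kwargs": {
  "offset": [
    [-0.02,0,-0.1],
    [-0.052,0,-0.22],
    [0.1,0,-0.35],
    [0.25,0,-0.42],
    [0.356,0,-0.45],
    [0.45,0.03,-0.5],
    [0.544,0.05,-0.52],
    [0.544,0.05,-0.52],
    [0.544,0.05,-0.52]
  ],
  "delta_rot": [
    [0,0,0],
    [0,0,0],
    [0,0,0],
    [0,0,0],
    [0,0.035,0],
    [0,0.035,0],
    [0,0.035,0],
    [0,0.035,0],
    [0,0.035,0]
  ]
}}

```text
clock: 15.28
tcp_pos: [0.4277, 0.0279, 0.228]
tool_rot: [-0.188, 2.834, 0.024]
contact_force: [-0.1, -1.1, 0.1]
grip_width: -0.003
grip_force: 0.0
```

```bash
python3 - <<'E'
from h import *
im,P=cloud('top'); Z=P[:,:,2]
Pj=jig(P.reshape(-1,3)).reshape(P.shape)*1000
m=(abs(Z-.042)<.006)&(im.max(2)<130)&(Pj[:,:,0]<2)&(Pj[:,:,0]>-110)&(abs(Pj[:,:,1])<140)
n,l,st,_=cv2.connectedComponentsWithStats(m.astype(np.uint8)); k=1+np.argmax(st[1:,4])
q=Pj[l==k]; print(q.min(0),q.max(0))
print([(y,round(q[abs(q[:,1]-y)<8][:,0].min(),1)) for y in range(-100,110,40) if (abs(q[:,1]-y)<8).any()])
g=(im.max(2)<60)&(abs(Pj[:,:,1])<12)&(Pj[:,:,0]>95)&(Pj[:,:,0]<190)&(Z>.06)
print('grip',Pj[g].min(0) if g.any() else None,Pj[g].max(0) if g.any() else None,np.median(Pj[g],0))
plan([])
cv2.imwrite('pics/t3.png',np.hstack([cv2.resize(a,(400,400),interpolation=cv2.INTER_CUBIC) for a in(im[150:270,255:375],cloud('scene')[0][150:270,250:370])])[:,:,::-1])
E
```

```text
[ -60.3214385  -104.03205952   36.03301538] [  1.34411407 113.48646586  47.93199896]
[(-100, np.float64(-59.4)), (-60, np.float64(-60.2)), (-20, np.float64(-59.8)), (20, np.float64(-60.1)), (60, np.float64(-59.4)), (100, np.float64(-60.0))]
grip [ 95.18411807 -10.26344141  96.16666697] [165.83382446   9.15515735 107.1219073 ] [1.29761958e+02 1.57356688e-02 1.01091491e+02]
now jig [-138.    20.4  228. ] F jig [ 1.  -0.2 -0.4] t 15.325 grip -0.005346036091644082 q [-0.3  -0.15  2.04  0.15  0.98 -2.07]
```

View pics/t3.png

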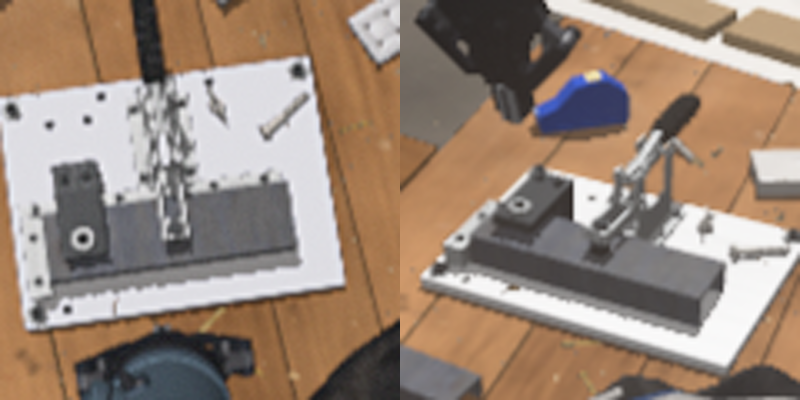

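The grip stays level, with its top at z ≈ 101 mm (locked should give 102). The foot is down on the channel, the channel is home, and the bolt and wing nut are unmoved. Handing in.

```bash
python3 -c "
from workcell import r
print(r.job_done())"
```

```text
the job is handed in; nothing more can be done
None
```

The job is handed in: by the last camera check the channel lies flush against the fence and end stop, the clamp handle is level in lock with its foot on the channel, and the arm is clear. The foot's pressing force was not measured, and no verdict came back.

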